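# Swing the inspection camera over the heatsink board and start the test

## Robot

A 6-joint arm with a two-finger parallel gripper is mounted at the origin on the work surface. World frame = base frame: x ahead of the robot, y to its left, z up, the work surface at z = 0. Lengths are in m, angles in rad, forces in N, time in s.
With the tool pointing down it reaches from about 0.35 to 0.975 m from the base axis. Payload 17.4 kg.
Tool frame: the origin (TCP) lies on the centre line of the jaws, within the pads' length; the fingertips stand 8 mm ahead of it and the grasp point (between the pads) lies 11 mm behind it; z points along the fingers, y is the line along which they close (so a half turn about z gives the same grasp; the last joint's range is limited). The gripper opens to 85 mm and grips with 20 to 120 N. Pads are 22 mm wide; open, the fingers measure 114 mm over their backs; the gripper's body (76 mm by 85 mm) begins 54 mm behind the grasp point. The pads swing forward as they close: fully open they stand 13 mm farther back than shut.
Start: joints at [-1.219, 0.116, 1.442, -0, 1.584, -0.038], TCP at [0.256, -0.624, 0.239] pointing down, gripper open.
Joint ranges: [-2.83, 2.83], [-0.83, 2.19], [0.07, 2.5], [-1.14, 4.28], [0.01, 3], [-2.97, 2.97]. Speed limits (rad/s): [1.89, 1.89, 2.22, 3.14, 3.14, 3.14].

## Interface

Orientations are given as a unit quaternion [x, y, z, w].
In Python, from cell import get_obs, camera, camera_model, close_job, spot_in, trace gives the robot as it stands.
- The arm moves only by the tool play_rows, never from a script. Its argument "series" is a list of rows, each an object with "slide": the shift along the tool's x, y, z each as a share of 0.6 m, from -1 to 1, a list of three; "dr": the turn, a rotation vector about the tool's x, y, z each as a share of 60 degrees, from -1 to 1, a list of three; "claw": the opening, from 0 (shut) to 1 (fully open). A call has 1 to 5 rows; each row is the pose to reach, as a shift and turn from the pose commanded when the call began, along the tool's axes at that moment; what a row does not reach only later rows make up. A row lasts 1/10 s, in which the tool goes at most 50 mm and 8.59 degrees, less where a joint would pass 70% of its speed; a pose out of reach is approached as far as the arm can. A call with a number of a shift or a turn outside -1 to 1 is refused whole. A call with a gripper value outside its range is refused whole. The fingers move at their own pace and stop on an object; "force" is the grip in N (left out, the last holds). Time passes only in rows, so rows that repeat a pose let the fingers close. It gives the time, the measured TCP pose, the force, the opening and the grip force at its end, in the units of the state.
- get_obs(): the state, without advancing time (a new reading comes with each control period).
- camera(name): name is "side" or "top" or "wrist"; returns the picture (420x560x3 uint8, blue, green, red); there is no depth.
- camera_model(name): a dict with "fovy" (degrees; the focal length in pixels is half the picture's height over the tangent of half this angle, whatever the lens; pixels are square), "cx", "cy" (the principal point, pixels), "k1" (the pictures are not rectified: a ray, as slopes to the right and down, at radius r is drawn at 1 + k1 r^2 times it, then the intrinsics apply), "rvec" (rotation vector, rad) and "tvec" (3), from world to camera coordinates, as OpenCV has them. Camera axes: x right, y down, z forward; pixel columns grow to the right and rows downward; lengths in m; the calibration is good to about 2 mm. A picture is of the moment at which its call begins: read the wrist's pose just before it. camera_model takes no time and is no camera call; for the wrist camera it gives the pose at the moment of the call.
- close_job(): hands the job in; it is judged then, once.
Trained networks look in the newest picture that a camera, given by its name, has taken for a name from the list of things; names that differ only in an ending like _2 or _b are one class to them, and where a whole thing is asked for, a point or a joint stands for the part that bears it (a point fixed in the world has none). Each returns a list of dicts, best first, with "conf" (0 to 1); they miss things now and then, are a little off and sometimes report something else, mostly with a low value. They report only what shows in the picture. A call takes as long as a camera call. They do not tell look-alikes from the thing itself.
- spot_in(camera, name): "extent" ([left, top, right, bottom] as shares, 0 to 1, of the picture: columns of its width, rows of its height, round what is visible of it).
- trace(camera, name): "pixels" (420x560 bool, what is visible of it) and "extent" ([left, top, right, bottom] as shares, 0 to 1, of the picture: columns of its width, rows of its height, round what is visible of it).
The state is a dict: "clock": time; "qpos": joint angles; "qd": joint speeds; "joint_efforts": joint torques, N m; "position": TCP position; "eef_rot": TCP orientation; "ft_force": force on the tool from outside, world axes, zero at the start; "wrist_torque": the same for the moment, N m; "opening": finger opening in m; "grip_force": force on a finger pad.
Only numpy, scipy, OpenCV 4.12 (cv2) and the standard library are available. Lean on these libraries where they do the work, as an engineer would, in place of code of your own. Each camera call takes 0.05 s, during which the arm holds its last target. There are 200 camera calls.

## Task

With one finger on the side of its bar, and without gripping it, gently push the swinging camera arm round until the camera at its end stands over the middle of the finned heatsink on the board that has one. Then press the button on the start box right down and let it go. Leave the boards and the things on the bench where they lie, do not press the button before the camera is in place, and finish clear of everything.

Things in the scene. Friction and masses are not known exactly. Their poses are not given: they have to be found in the camera images.
- fixture: Fixed test fixture: low black block with a grey top plate, 270 mm (its x) x 330 mm (its y) x 60 mm high. Origin at the centre of its underside; position and yaw vary. Its x axis points from the robot's side to the far side. A pivot post stands near the middle of its far edge; three boards lie fanned out on the near side of the post.
- pivot (a point): Point on the arm's vertical hinge axis at mid-height of its bar: fixture frame (95, 0, 127) mm. Post 24 mm in diameter with the arm's 34 mm round hub on top, up to 140 mm above the table. The hinge has light steady friction (0.12 N m: about 1.2 N of push at 100 mm out), no spring, and stays where it is left.
- camera_arm: Level camera arm. Origin at the pivot; its own -x axis points along the bar to the camera. Square aluminium bar 14 mm wide, 120 to 134 mm above the table, free from 17 to 146 mm out from the hinge axis. It turns 1.25 rad to either side of the fixture's own -x direction. A push over 25 N, or squeezing it in the gripper, is too rough.
- lens (a point): Centre of the camera's lens, 165 mm from the hinge axis and 105 mm above the table, under the upright black cylinder (the camera, 38 mm in diameter, top 150 mm above the table) at the arm's end.
- heatsink_board: Loose board on a black carrier 62 x 62 x 8 mm, about 120 g, with one square silvery finned heatsink in its middle; 25 mm high in all. Origin at the centre of the underside, on the fixture's plate. It lies at any one of three places: straight in front of the pivot (fixture -x) or 0.65 rad to either side, 159 to 171 mm from the hinge axis. Not to be moved.
- heatsink (a point): Centre of the top of the heatsink, 34 x 34 mm, 85 mm above the table.
- capacitor_board: The same carrier with three upright black cylinders (capacitors), highest point 27 mm above its underside. Loose, at another of the three places. Origin at the centre of the underside. Not to be moved.
- connector_board: The same carrier with two parallel white connector strips, highest point 21 mm above its underside. Loose, at another of the three places. Origin at the centre of the underside. Not to be moved.
- start_box: Fixed grey box, 85 x 85 x 45 mm high, on the bench to the left or right of the fixture, with a round push button in the middle of its top. Origin at the centre of its underside.
- start_top (a point): Centre of the top face of the black push button, 36 mm in diameter, on the start box; it goes straight down.
- start (a joint): Travel of the button in m: 0 up, 0.006 fully down; a spring pushes it back up (about 5 N when fully down).
- parts_tray: Loose open black tray, 100 x 90 x 35 mm high, 0.3 kg, on the bench on the side of the fixture away from the start box. Origin at the centre of its underside. A bystander.
- screwdriver: Loose screwdriver, 190 mm long, lying on the bench beyond the work on the robot's right. Its origin is at the underside. A bystander.
- scanner: Loose hand-held code scanner, about 100 x 130 mm and 32 mm high, lying on the bench beyond the work on the robot's left. Origin at its underside. A bystander.
Not all that is in view belongs to the job. What is meant by the start_box is not purple or turquoise, and is the smaller of those in its own colour.

How it is judged:
By the outcome, as a careful person would: the job done as asked, in the order asked, and still so for the second after the job is handed in, with the robot touching nothing.
It also fails if it takes over 48 s, if anything falls off the work surface, if the arm or the gripper's body presses on something with over 40 N, if the wrist force passes 120 N, or if a joint passes its speed limit or range.

## Working session

There is one attempt and no reset: what is moved stays moved. The work goes in short steps, Python scripts to look and compute and a tool call to move; the robot and the scene stay as the last step left them, time stands still between calls to the robot, and variables do not carry over. Pictures are saved under pics/ and viewed, at most 10 in all, crops included, and the job is handed in when it is done.

Besides the shell and the picture viewer there is one more tool, called after "Call:" as name([rows], argument=value, ...), one row to a line, values as JSON. play_rows: Moves the arm, as the interface text tells. Its arguments: {"type":"object","properties":{"series":{"type":"array","items":{"type":"object","properties":{"slide":{"type":"array","items":{"type":"number","minimum":-1,"maximum":1}},"dr":{"type":"array","items":{"type":"number","minimum":-1,"maximum":1}},"claw":{"type":"number"}}}},"force":{"type":"number"}},"required":["series"]}

```bash
mkdir -p pics
cat > h.py <<'E'
import numpy as np, cv2
from cell import *
def K(m): 
    f=210/np.tan(np.radians(m["fovy"])/2); return f,m["cx"],m["cy"],m["k1"]
def proj(m,P):
    f,cx,cy,k=K(m); R=cv2.Rodrigues(np.array(m["rvec"],float))[0]
    c=np.atleast_2d(P)@R.T+np.array(m["tvec"]).ravel(); s=c[:,:2]/c[:,2:]
    return s*(1+k*(s**2).sum(1,keepdims=True))*f+[cx,cy]
def ray(m,uv):
    f,cx,cy,k=K(m); d=(np.array(uv,float)-[cx,cy])/f; s=d.copy()
    for _ in range(30): s=d/(1+k*(s@s))
    R=cv2.Rodrigues(np.array(m["rvec"],float))[0]
    return -R.T@np.array(m["tvec"]).ravel(), R.T@np.array([*s,1])
def atz(m,uv,z):
    o,d=ray(m,uv); return o+d*(z-o[2])/d[2]
E
python3 - <<'E'
from h import *
print(get_obs())
for c in ("top","side"):
    cv2.imwrite(f"pics/{c}0.png",camera(c)); m=camera_model(c)
    print(c,m, ray(m,[280,210]))
    for n in ["fixture","camera_arm","heatsink_board","capacitor_board","connector_board","start_box","start_top","parts_tray","lens"]:
        for d in spot_in(c,n)[:4]: print(c,n,round(d["conf"],2),np.round(np.array(d["extent"])*[560,420,560,420]))
print(get_obs()["clock"])
E
```

```text
{'clock': 0.0, 'qpos': array([-1.21880281e+00,  1.16521110e-01,  1.44228922e+00, -5.54079684e-06,
        1.58401168e+00, -3.77795295e-02]), 'qd': array([-1.02559571e-03,  4.45303191e-05,  1.60957812e-04,  7.45709570e-04,
        1.56194827e-03,  9.42651213e-04]), 'joint_efforts': array([ 4.72566517e-04, -7.31965113e+01, -6.32487416e+01, -1.65951601e-04,
        6.17716098e-03, -1.14085304e-05]), 'position': array([ 0.25642312, -0.62419239,  0.23852362]), 'eef_rot': array([ 9.81069473e-01,  1.93655137e-01, -9.89092345e-05, -6.06672580e-04]), 'ft_force': array([0.45866432, 0.49267799, 0.45352834]), 'wrist_torque': array([-0.03376818, -0.02750448, -0.01102854]), 'grip_force': 0.0, 'opening': 0.08558371551064822}
top {'fovy': 56.700539266520224, 'cx': 282.8789508003862, 'cy': 210.55233689527833, 'k1': 0.017168484290717136, 'rvec': array([ 2.18419397, -2.03307395,  0.22033181]), 'tvec': array([0.03424472, 0.52449332, 1.07946327])} (array([0.28457708, 0.06124652, 1.16480541]), array([ 0.20897167,  0.01669011, -0.97780827]))
top fixture 0.93 [242. 152. 355. 246.]
top camera_arm 0.6 [293. 1
[... 982 characters left out ...]
4. 177. 328. 265.]
side fixture 0.53 [129. 228. 172. 267.]
side fixture 0.52 [188. 266. 235. 301.]
side camera_arm 0.96 [240. 180. 298. 202.]
side heatsink_board 0.54 [272. 209. 295. 225.]
side capacitor_board 0.9 [239. 223. 265. 239.]
side connector_board 0.5 [284. 193. 312. 208.]
side start_box 0.92 [188. 317. 231. 353.]
side start_box 0.69 [187. 265. 234. 300.]
side start_box 0.68 [107. 279. 177. 334.]
side start_box 0.64 [254. 269. 309. 328.]
side start_top 0.57 [205. 267. 216. 278.]
side start_top 0.52 [271. 276. 292. 295.]
side start_top 0.5 [136. 277. 154. 300.]
side start_top 0.45 [198. 313. 215. 331.]
side parts_tray 0.76 [337. 171. 354. 191.]
side lens 0.8 [239. 177. 296. 203.]
1.0
```

Run:
```python
import cv2
a=cv2.imread("pics/top0.png"); b=cv2.imread("pics/side0.png")
cv2.imwrite("pics/topc.png",cv2.resize(a[130:330,90:470],None,fx=2.1,fy=2.1,interpolation=3))
cv2.imwrite("pics/sidec.png",cv2.resize(b[150:370,90:370],None,fx=2.7,fy=2.7,interpolation=3))
```

```text
(no output)
```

View pics/topc.png

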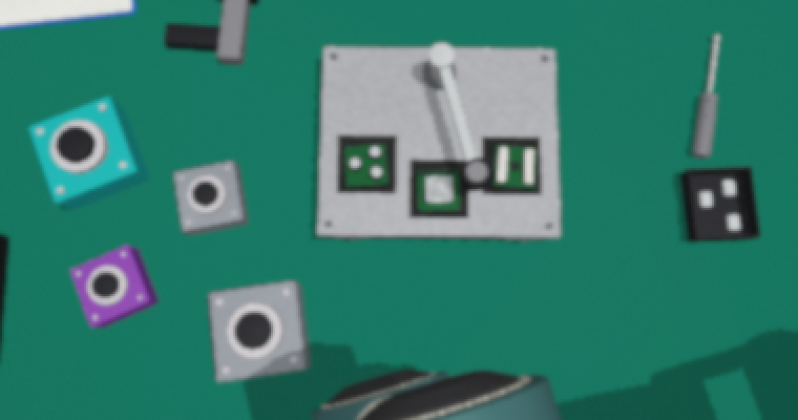

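View pics/sidec.png

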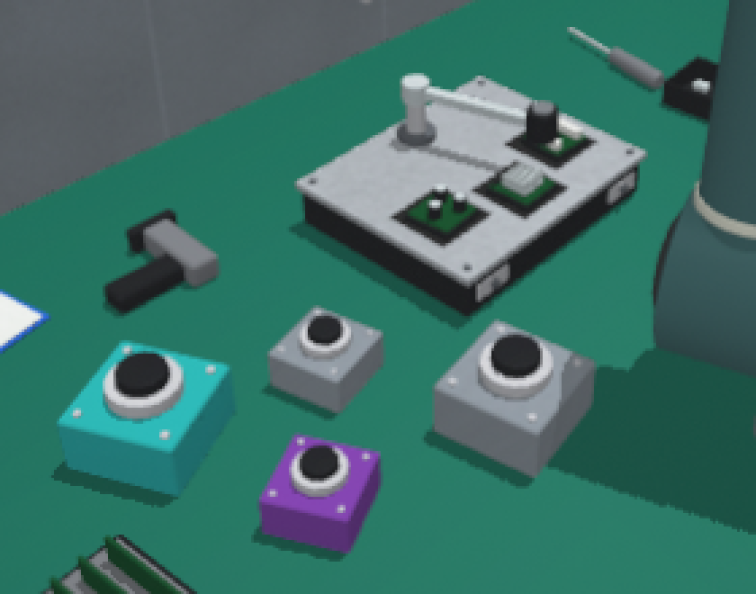

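The top view shows the fixture with the heatsink board in the middle place (299,220). The arm points at the gap toward the connector board, with the camera at (317,211) and the pivot at (300,155).

Start-box candidates in the top view:
- Turquoise: (126,198)
- Purple: (140,266)
- Big grey: (211,287)
- Small grey: (187,222)

The small grey one fits, as it is the smaller of the two greys and is neither purple nor turquoise. The crops confirm it.

Run:
```python
from h import *
from scipy.optimize import least_squares
mt,ms=camera_model("top"),camera_model("side")
T=lambda x,y:(x/2.1+90-.25,y/2.1+130-.25); S=lambda x,y:(x/2.7+90-.3,y/2.7+150-.3)
pts={"button":(T(205,193),S(323,328),.05),"bigbtn":(T(253,330),S(515,356),.07),"hub":(T(441,53),S(415,82),.14),"cam":(T(477,171),S(543,106),.15),"hs":(T(439,189),S(523,176),.085),
"c1":(T(322,47),S(299,185),.06),"c2":(T(556,46),S(480,78),.06),"c3":(T(561,238),S(645,153),.06),"c4":(T(316,236),S(468,287),.06)}
W={}
for n,(t,s,z) in pts.items():
    A=least_squares(lambda P:np.r_[proj(mt,P)[0]-t,proj(ms,P)[0]-s],[.6,0,.1]); W[n]=A.x
    print(n,np.round(A.x,4),"cost",round(A.cost,2),"top",np.round(atz(mt,t,z)[:2],4),"side",np.round(atz(ms,s,z)[:2],4))
# fixture fit
loc=np.array([[.135,.165,.06],[.135,-.165,.06],[-.135,-.165,.06],[-.135,.165,.06],[.095,0,.14]])
def fw(p,L): c,s=np.cos(p[2]),np.sin(p[2]); return np.c_[p[0]+c*L[:,0]-s*L[:,1],p[1]+s*L[:,0]+c*L[:,1],L[:,2]]
ks=["c1","c2","c3","c4","hub"]
r=least_squares(lambda p:np.r_[(proj(mt,fw(p,loc))-[pts[k][0] for k in ks]).ravel(),(proj(ms,fw(p,loc))-[pts[k][1] for k in ks]).ravel()],[.7,0,0],loss="soft_l1")
print("fixture",r.x,np.round(r.fun.reshape(-1,2),1).tolist(),"pivot",fw(r.x,loc)[4])
for n in("cam","hs","button"):
  for c,m,i in(("top",mt,0),("side",ms,1)):
    d=atz(m,pts[n][i],pts[n][2])[:2]-fw(r.x,loc)[4][:2]; print(n,c,np.hypot(*d),np.arctan2(-d[1],-d[0])-r.x[2])
```

```text
button [0.4678 0.3436 0.0629] cost 0.19 top [0.4689 0.346 ] side [0.4807 0.3352]
bigbtn [0.2891 0.2538 0.0838] cost 0.05 top [0.2886 0.2559] side [0.2995 0.2431]
hub [0.6636 0.0348 0.1375] cost 0.1 top [0.6633 0.0354] side [0.6594 0.0374]
cam [ 0.5054 -0.0197  0.1504] cost 0.0 top [ 0.5054 -0.0198] side [ 0.5059 -0.02  ]
hs [0.4922 0.0247 0.0806] cost 0.01 top [0.4911 0.0247] side [0.4883 0.0296]
c1 [0.6876 0.2016 0.0584] cost 1.01 top [0.6895 0.2032] side [0.6821 0.202 ]
c2 [ 0.718  -0.1321  0.0506] cost 0.17 top [ 0.7153 -0.1298] side [ 0.7054 -0.1213]
c3 [ 0.4426 -0.1453  0.0557] cost 0.63 top [ 0.4403 -0.1457] side [ 0.4412 -0.1385]
c4 [0.4199 0.1872 0.053 ] cost 0.0 top [0.4191 0.1864] side [0.414  0.1931]
fixture [0.56533726 0.02969781 0.06476663] [[0.0, 0.0], [-1.3, 1.4], [-0.7, -0.4], [0.3, -0.3], [-0.2, 1.1], [-1.7, -0.8], [-0.1, -1.0], [1.0, -0.6], [0.4, -2.1], [0.2, -0.3]] pivot [0.66013808 0.03584634 0.14      ]
cam top 0.16447340567634758 0.2801454745091717
cam side 0.16405648190753544 0.2828404412766682
hs top 0.16940262354077507 0.001024932860453645
hs side 0.1719573167148895 -0.028413406382981635
button top 0.3644059370806947 -1.0830435170506207
button side 0.34902617264284896 -1.0954836984268561
```

Call:
play_rows([
  {"slide": [0.82,-0.64,0],"dr": [0,0,0.277],"claw": 0},
  {"slide": [0.82,-0.64,0],"dr": [0,0,0.277],"claw": 0},
  {"slide": [0.82,-0.64,0],"dr": [0,0,0.277],"claw": 0},
  {"slide": [0.82,-0.64,0],"dr": [0,0,0.277],"claw": 0},
  {"slide": [0.82,-0.64,0],"dr": [0,0,0.277],"claw": 0},
])

```text
clock: 1.5
position: [0.3809, -0.4054, 0.2395]
eef_rot: [0.999, 0.05, 0.0, 0.0]
ft_force: [1.3, 0.1, 0.4]
opening: 0.0122
grip_force: 0.0
```

```bash
cat > go.py <<'E'
# usage: go.py x y z [yaw of tool x] -> slide/dr shares from the current pose
import sys; from h import *; from scipy.spatial.transform import Rotation as Ro
o=get_obs(); R=Ro.from_quat(o["eef_rot"]); p=np.array(o["position"]); a=[float(v) for v in sys.argv[1:]]
print("t",round(o["clock"],2),"pos",p.round(4),"F",np.round(o["ft_force"],1),"open",round(o["opening"],4))
x=R.apply([1,0,0]); print("yaw",np.arctan2(x[1],x[0]))
if len(a)>2: print("slide",(R.inv().apply(np.array(a[:3])-p)/.6).round(4))
if len(a)>3:
    w=(R.inv()*Ro.from_matrix(np.array([[np.cos(a[3]),np.sin(a[3]),0],[np.sin(a[3]),-np.cos(a[3]),0],[0,0,-1]]))).as_rotvec(); print("dr",(w/np.radians(60)).round(4))
E
python3 go.py .564 -.08 .239 .1
```

```text
t 1.5 pos [ 0.3809 -0.4054  0.2395] F [1.3 0.1 0.4] open 0.0122
yaw 0.0994083039329157
slide [ 0.3575 -0.5094  0.0007]
dr [ 0.0003 -0.0003 -0.0006]
```

Call:
play_rows([
  {"slide": [0.35,-0.5,0],"claw": 0},
  {"slide": [0.35,-0.5,0],"claw": 0},
  {"slide": [0.35,-0.5,0],"claw": 0},
  {"slide": [0.35,-0.5,0],"claw": 0},
  {"slide": [0.35,-0.5,0],"claw": 0},
])

```text
$.series[0]: bad value
```

```bash
python3 go.py .564 -.07 .239 .1
```

```text
t 1.5 pos [ 0.3809 -0.4054  0.2395] F [1.3 0.1 0.4] open 0.0122
yaw 0.0994083039329157
slide [ 0.3592 -0.526   0.0007]
dr [ 0.0003 -0.0003 -0.0006]
```

All three fields are required.

Call:
play_rows([
  {"slide": [0.35,-0.5,0],"dr": [0,0,0],"claw": 0},
  {"slide": [0.35,-0.5,0],"dr": [0,0,0],"claw": 0},
  {"slide": [0.35,-0.5,0],"dr": [0,0,0],"claw": 0},
  {"slide": [0.35,-0.5,0],"dr": [0,0,0],"claw": 0},
  {"slide": [0.35,-0.5,0],"dr": [0,0,0],"claw": 0},
])

```text
clock: 2.0
position: [0.5032, -0.1872, 0.2397]
eef_rot: [0.999, 0.05, 0.0, 0.0]
ft_force: [0.6, -0.2, -0.5]
opening: 0.0001
grip_force: 0.0
```

```bash
python3 go.py .564 -.07 .239 .1
```

```text
t 2.0 pos [ 0.5032 -0.1872  0.2397] F [ 0.6 -0.2 -0.5] open 0.0001
yaw 0.09961474542131928
slide [ 0.1203 -0.1843  0.0011]
dr [ 0.0004 -0.0007 -0.0004]
```

Call:
play_rows([
  {"slide": [0.12,-0.18,0],"dr": [0,0,0],"claw": 0},
  {"slide": [0.12,-0.18,0],"dr": [0,0,0],"claw": 0},
  {"slide": [0.12,-0.18,0],"dr": [0,0,0],"claw": 0},
  {"slide": [0.12,-0.18,0.1],"dr": [0,0,0],"claw": 0},
  {"slide": [0.12,-0.18,0.1],"dr": [0,0,0],"claw": 0},
])

```text
clock: 2.5
position: [0.5621, -0.0734, 0.1747]
eef_rot: [0.999, 0.051, -0.003, -0.001]
ft_force: [-0.2, 0.3, -0.4]
opening: 0.0001
grip_force: 0.0
```

```bash
python3 go.py .560 -.07 .116 .1
python3 - <<'E'
from h import *
a=camera("top"); b=camera("side"); 
cv2.imwrite("pics/v1.png",np.hstack([cv2.resize(a[140:260,230:370],(392,336)),cv2.resize(b[150:270,190:330],(392,336))]))
E
```

```text
t 2.5 pos [ 0.5621 -0.0734  0.1747] F [-0.2  0.3 -0.4] open 0.0001
yaw 0.10140992369232006
slide [-0.0024 -0.0058  0.0978]
dr [-0.0015  0.0054  0.0013]
```

View pics/v1.png

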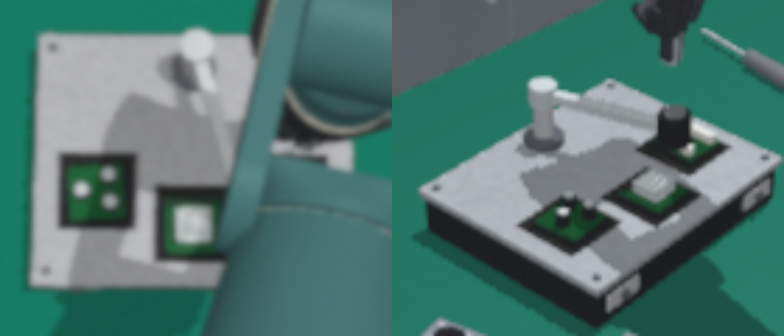

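Call:
play_rows([
  {"slide": [0,0,0.097],"dr": [0,0,0],"claw": 0},
  {"slide": [0,0,0.097],"dr": [0,0,0],"claw": 0},
  {"slide": [0,-0.02,0.097],"dr": [0,0,0],"claw": 0},
  {"slide": [0,-0.04,0.097],"dr": [0,0,0],"claw": 0},
  {"slide": [0,-0.055,0.097],"dr": [0,0,0],"claw": 0},
])

```text
clock: 3.1
position: [0.5609, -0.0406, 0.1236]
eef_rot: [0.999, 0.05, 0.001, 0.0]
ft_force: [-0.2, 0.1, 0.5]
opening: -0.0002
grip_force: 0.0
```

```bash
python3 go.py .560 .0 .116 .1
```

```text
t 3.1 pos [ 0.5609 -0.0406  0.1236] F [-0.2  0.1  0.5] open -0.0002
yaw 0.09989634006822122
slide [ 0.0052 -0.0675  0.0126]
dr [ 0.0004 -0.0026 -0.0001]
```

Call:
play_rows([
  {"slide": [0,0,0.012],"dr": [0,0,0],"claw": 0},
  {"slide": [0,-0.007,0.012],"dr": [0,0,0],"claw": 0},
  {"slide": [0,-0.014,0.012],"dr": [0,0,0],"claw": 0},
  {"slide": [0,-0.021,0.012],"dr": [0,0,0],"claw": 0},
  {"slide": [0,-0.028,0.012],"dr": [0,0,0],"claw": 0},
])

```text
clock: 3.6
position: [0.5586, -0.0247, 0.114]
eef_rot: [0.999, 0.05, 0.0, -0.0]
ft_force: [0.2, -0.1, 0.1]
opening: -0.0006
grip_force: 0.0
```

Call:
play_rows([
  {"slide": [0,-0.005,0],"dr": [0,0,0],"claw": 0},
  {"slide": [0,-0.01,0],"dr": [0,0,0],"claw": 0},
  {"slide": [0,-0.015,0],"dr": [0,0,0],"claw": 0},
  {"slide": [0,-0.02,0],"dr": [0,0,0],"claw": 0},
  {"slide": [0,-0.025,0],"dr": [0,0,0],"claw": 0},
])

```text
clock: 4.1
position: [0.557, -0.0098, 0.1139]
eef_rot: [0.999, 0.05, -0.0, 0.0]
ft_force: [-0.7, -1.1, 0.2]
opening: -0.0001
grip_force: 0.6
```

```bash
cat > cam.py <<'E'
# Lens/heatsink from the side view: dark camera cylinder's outline, fitted over the arm angle
from h import *
b=camera("side"); m=camera_model("side"); cv2.imwrite("pics/side_now.png",b)
d=trace("side","lens"); print([(round(x["conf"],2),(np.array(x["extent"])*[560,420,560,420]).round()) for x in d])
g=cv2.cvtColor(b,cv2.COLOR_BGR2GRAY)
piv=np.array([.6605,.0355])
t=np.linspace(0,2*np.pi,40)
best=[]
for a in np.arange(-.15,.4,.005):
    c=piv-.165*np.array([np.cos(a),np.sin(a)])
    P=np.array([[c[0]+.019*np.cos(q),c[1]+.019*np.sin(q),z] for q in t for z in (.108,.15)])
    def mask(P): 
        M=np.zeros(g.shape,np.uint8); cv2.fillConvexPoly(M,cv2.convexHull(np.round(proj(m,P)*16).astype(np.int32)),1,shift=4); return M>0
    I=mask(P); O=(cv2.dilate(I.astype(np.uint8),np.ones((5,5)))>0)&~I
    best.append((np.mean(g[O])-np.mean(g[I]),a,c))
best.sort(key=lambda v:-v[0])
for v in best[:4]: print(np.round(v[0],1),round(v[1],3),v[2].round(4))
E
python3 go.py .560 .0095 .116 .1; python3 cam.py
```

```text
t 4.1 pos [ 0.557  -0.0098  0.1139] F [-0.7 -1.1  0.2] open -0.0001
yaw 0.0996757908699786
slide [ 0.0082 -0.0316 -0.0035]
dr [ 0.0001  0.     -0.0003]
[(0.74, array([240., 178., 292., 207.]))]
77.9 0.18 [0.4982 0.006 ]
77.6 0.175 [0.498  0.0068]
76.6 0.17 [0.4979 0.0076]
76.3 0.185 [0.4983 0.0051]
```

Run:
```python
from h import *
w=camera("wrist"); m=camera_model("wrist"); np.save("w1.npy",np.array([m],dtype=object),allow_pickle=True); cv2.imwrite("pics/w1.png",w)
d=spot_in("wrist","heatsink"); print([(x["conf"],np.array(x["extent"])*[560,420,560,420]) for x in d])
a=cv2.imread("pics/top0.png")[200:240,275:325]; b=cv2.imread("pics/side_now.png")[175:235,255:315]
cv2.imwrite("pics/v2.png",np.hstack([cv2.resize(a,(400,320),interpolation=2),cv2.resize(b,(320,320),interpolation=2)]))
```

```text
[(0.67, array([168.224, 276.696, 208.488, 356.286]))]
```

View pics/w1.png

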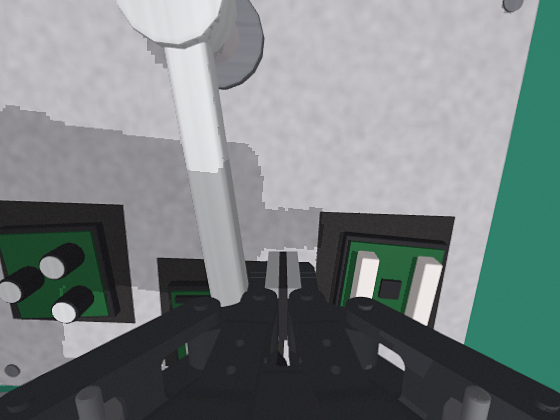

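View pics/v2.png

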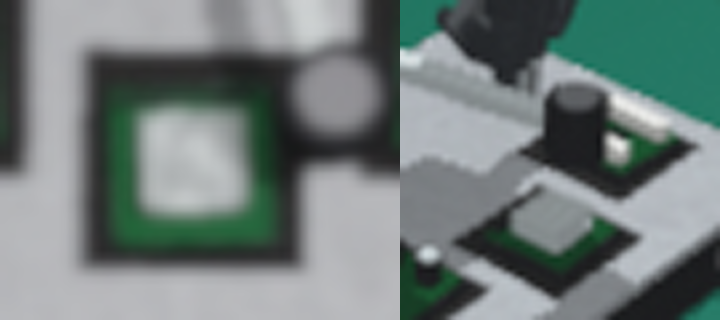

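Run:
```python
from h import *
mt,ms=camera_model("top"),camera_model("side"); mw=np.load("w1.npy",allow_pickle=True)[0]
T=lambda x,y:((x+.5)/8-.5+275,(y+.5)/8-.5+200); S=lambda x,y:((x+.5)/5.333-.5+255,(y+.5)/5.333-.5+175)
piv=np.array([.6605,.0355])
def rep(n,m,uv,z):
    p=atz(m,uv,z)[:2]; d=piv-p; print(n,p.round(4),"r",np.hypot(*d).round(4),"ang",np.arctan2(d[1],d[0]).round(4)); return p
rep("T hs",mt,T(193,158),.085)
c=[rep("T car",mt,T(*q),.068) for q in((87,50),(300,52),(298,265),(82,265))]; print(np.mean(c,0))
rep("S hs",ms,S(152,216),.085)
c=[rep("S car",ms,S(*q),.068) for q in((55,240),(240,238))]; print(np.mean(c,0))
rep("S cam top",ms,S(181,97),.15)
a=rep("W carL",mw,(158,258),.068); b=rep("W carR",mw,(315,262),.068); print(np.hypot(*(a-b)))
for q in((187,45),(210,170),): rep("W bar",mw,q,.134)
for q in((166,45),(207,45),(191,170),(230,168),(247,292)): rep("W edge",mw,q,.134)
```

```text
T hs [0.4923 0.0251] r 0.1685 ang 0.0618
T car [0.5325 0.0652] r 0.1314 ang -0.2279
T car [ 0.5373 -0.0116] r 0.1319 ang 0.365
T car [ 0.4596 -0.0152] r 0.2072 ang 0.2471
T car [0.4541 0.0615] r 0.208 ang -0.1254
[0.49585882 0.02498639]
S hs [0.4882 0.0311] r 0.1724 ang 0.0255
S car [0.5274 0.0713] r 0.1378 ang -0.2626
S car [ 0.4529 -0.0074] r 0.212 ang 0.2036
[0.49014928 0.03195142]
S cam top [0.4959 0.0013] r 0.1681 ang 0.2048
W carL [0.5366 0.063 ] r 0.1269 ang -0.2185
W carR [ 0.5436 -0.0314] r 0.1347 ang 0.5196
0.09463562438961125
W bar [0.6446 0.0293] r 0.0171 ang 0.3717
W bar [0.605  0.0203] r 0.0576 ang 0.2676
W edge [0.6439 0.036 ] r 0.0166 ang -0.0314
W edge [0.6452 0.0229] r 0.0198 ang 0.6892
W edge [0.6043 0.027 ] r 0.0568 ang 0.1506
W edge [0.6064 0.0133] r 0.0585 ang 0.3897
W edge [0.5581 0.0039] r 0.1072 ang 0.2996
```

Call:
play_rows([
  {"slide": [0,-0.005,0],"dr": [0,0,0],"claw": 0},
  {"slide": [0,-0.01,0],"dr": [0,0,0],"claw": 0},
  {"slide": [0,-0.015,0],"dr": [0,0,0],"claw": 0},
  {"slide": [0,-0.02,0],"dr": [0,0,0],"claw": 0},
  {"slide": [0,-0.022,0],"dr": [0,0,0],"claw": 0},
])

```text
clock: 4.8
position: [0.5557, 0.0034, 0.1139]
eef_rot: [0.999, 0.05, -0.0, -0.0]
ft_force: [-0.8, -1.0, 0.7]
opening: 0.0
grip_force: 0.6
```

```bash
python3 go.py .56 -.05 .116 .1; python3 cam.py
python3 - <<'E'
from h import *
w=camera("wrist"); m=camera_model("wrist"); np.save("w2.npy",np.array([m],dtype=object),allow_pickle=True)
b=cv2.imread("pics/side_now.png")[175:235,255:315]
cv2.imwrite("pics/v3.png",np.hstack([w[:320,:400],cv2.resize(b,(320,320),interpolation=2)]))
E
```

```text
t 4.8 pos [0.5557 0.0034 0.1139] F [-0.8 -1.   0.7] open 0.0
yaw 0.09996818567151668
slide [-0.0017  0.0893 -0.0035]
dr [-0.      0.0001 -0.    ]
[(0.63, array([236., 175., 289., 211.]))]
71.9 0.095 [0.4962 0.0198]
71.0 0.09 [0.4962 0.0207]
70.9 0.085 [0.4961 0.0215]
70.7 0.1 [0.4963 0.019 ]
```

View pics/v3.png

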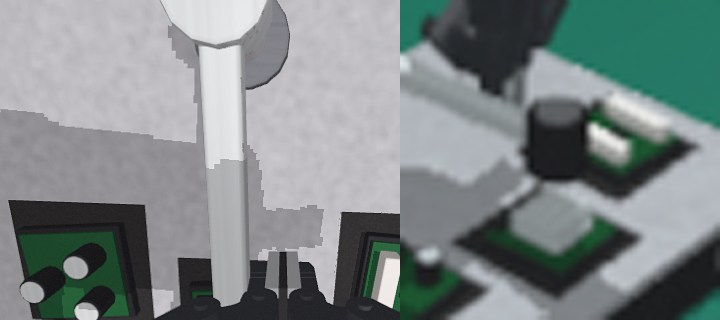

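Run:
```python
from h import *
ms=camera_model("side"); mw=np.load("w2.npy",allow_pickle=True)[0]
L=[atz(mw,q,.134)[:2] for q in((201,60),(206,160),(213,300))]; R=[atz(mw,q,.134)[:2] for q in((240,50),(243,160),(248,296))]
for E in(L,R): print(np.round(E,4).tolist(),"ang",np.polyfit(*np.array(E).T,1)[0])
p=atz(ms,(((157.5)/5.333-.5+255),(107.5/5.333-.5+175)),.15)[:2]; d=np.array([.6605,.0355])-p; print("S cam",p,np.hypot(*d),np.arctan2(d[1],d[0]))
print("mat left far corner",atz(mw,(180,258),.06), "cap mat",atz(mw,(145,206),.06))
```

```text
[[0.6393, 0.0377], [0.6071, 0.0349], [0.5518, 0.0301]] ang 0.0867937337877291
[[0.6435, 0.0254], [0.6084, 0.022], [0.555, 0.0164]] ang 0.10137739493220681
S cam [0.49832192 0.01898644] 0.16301665121209932 0.10147386970719759
mat left far corner [0.53280611 0.0652115  0.06      ] cap mat [0.56469647 0.0866461  0.06      ]
```

Call:
play_rows([
  {"slide": [0,-0.003,0],"dr": [0,0,0],"claw": 0},
  {"slide": [0,-0.0065,0],"dr": [0,0,0],"claw": 0},
  {"slide": [0,-0.0065,0],"dr": [0,0,0],"claw": 0},
  {"slide": [0,0.02,0],"dr": [0,0,0],"claw": 0},
  {"slide": [0,0.08,0],"dr": [0,0,0],"claw": 0},
])

```text
clock: 5.45
position: [0.5606, -0.0443, 0.114]
eef_rot: [0.999, 0.051, 0.0, -0.0]
ft_force: [0.5, 0.6, -0.2]
opening: -0.0002
grip_force: 0.0
```

Call:
play_rows([
  {"slide": [0,0.02,-0.08],"dr": [0,0,0],"claw": 0},
  {"slide": [0,0.04,-0.16],"dr": [0,0,0],"claw": 0},
  {"slide": [0,0.1,-0.2],"dr": [0,0,0],"claw": 0},
  {"slide": [0,0.18,-0.2],"dr": [0,0,0],"claw": 0},
  {"slide": [0,0.26,-0.2],"dr": [0,0,0],"claw": 0},
])

```text
clock: 5.95
position: [0.5761, -0.2023, 0.2353]
eef_rot: [0.999, 0.05, 0.001, 0.0]
ft_force: [1.5, 1.1, -0.9]
opening: 0.0001
grip_force: 0.0
```

```bash
python3 go.py .56 -.05 .116 .1; python3 cam.py
python3 - <<'E'
from h import *
a=camera("top"); cv2.imwrite("pics/top2.png",a); b=cv2.imread("pics/side_now.png")[170:230,250:310]
cv2.imwrite("pics/v4.png",np.hstack([cv2.resize(a[145:240,265:335],(420,570),interpolation=2),cv2.resize(cv2.copyMakeBorder(b,0,35,0,0,0),(360,570),interpolation=2)]))
E
```

```text
t 5.95 pos [ 0.5761 -0.2023  0.2353] F [ 1.5  1.1 -0.9] open 0.0001
yaw 0.10041218751586824
slide [-0.0017 -0.2554  0.1985]
dr [ 0.001  -0.002   0.0004]
[(0.77, array([237., 175., 291., 211.]))]
59.5 0.055 [0.4957 0.0264]
59.1 0.065 [0.4958 0.0248]
59.1 0.06 [0.4958 0.0256]
58.6 0.05 [0.4957 0.0273]
```

View pics/v4.png

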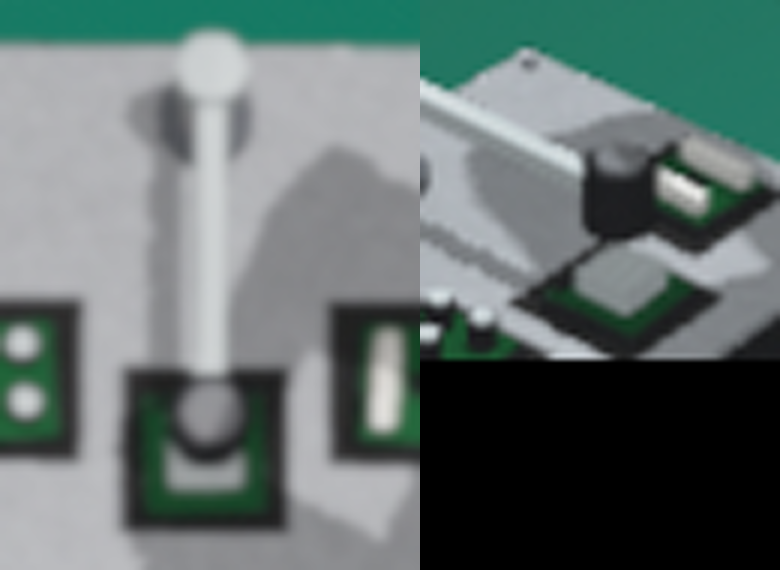

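```bash
python3 - <<'E'
from h import *
m=camera_model("top"); T=lambda x,y:((x+.5)/6-.5+265,(y+.5)/6-.5+145)
for n,q,z in(("hub",(212,65),.14),("cam",(210,411),.15),("hs",(205.5,450),.085),("mat",(206,450),.06),("bar",(210,360),.134),("bar2",(211,140),.134)): print(n,atz(m,T(*q),z).round(4))
E
python3 go.py .468 .344 .2 .1
```

```text
hub [0.6621 0.0348 0.14  ]
cam [0.4968 0.0259 0.15  ]
hs [0.4916 0.0246 0.085 ]
mat [0.4964 0.0236 0.06  ]
bar [0.5237 0.0269 0.134 ]
bar2 [0.6278 0.0329 0.134 ]
t 6.1 pos [ 0.5757 -0.203   0.2334] F [ 0.1  0.5 -0. ] open 0.0001
yaw 0.09626049391518764
slide [-0.0909 -0.9247  0.0558]
dr [-0.0002  0.0007 -0.0036]
```

Call:
play_rows([
  {"slide": [-0.09,-0.925,-0.02],"dr": [0,0,0],"claw": 0},
  {"slide": [-0.09,-0.925,-0.02],"dr": [0,0,0],"claw": 0},
  {"slide": [-0.09,-0.925,-0.02],"dr": [0,0,0],"claw": 0},
  {"slide": [-0.09,-0.925,-0.02],"dr": [0,0,0],"claw": 0},
  {"slide": [-0.09,-0.925,-0.02],"dr": [0,0,0],"claw": 0},
])

```text
clock: 6.6
position: [0.5261, 0.0473, 0.2395]
eef_rot: [0.999, 0.05, 0.0, -0.0]
ft_force: [0.4, 0.4, 0.8]
opening: -0.0001
grip_force: 0.0
```

Call:
play_rows([
  {"slide": [-0.05,-0.5,0],"dr": [0,0,0],"claw": 0},
  {"slide": [-0.05,-0.5,0],"dr": [0,0,0],"claw": 0},
  {"slide": [-0.05,-0.5,0],"dr": [0,0,0],"claw": 0},
  {"slide": [-0.05,-0.5,0],"dr": [0,0,0],"claw": 0},
  {"slide": [-0.05,-0.5,0],"dr": [0,0,0],"claw": 0},
])

```text
clock: 7.1
position: [0.4764, 0.2925, 0.2396]
eef_rot: [0.999, 0.05, 0.0, -0.0]
ft_force: [0.9, -0.1, 0.6]
opening: 0.0
grip_force: 0.0
```

```bash
python3 go.py .468 .344 .1 .1
```

```text
t 7.1 pos [0.4764 0.2925 0.2396] F [ 0.9 -0.1  0.6] open 0.0
yaw 0.10058472335007897
slide [-0.0054 -0.0868  0.2327]
dr [-0.0004 -0.0006  0.0006]
```

Call:
play_rows([
  {"slide": [-0.005,-0.087,0],"dr": [0,0,0],"claw": 0},
  {"slide": [-0.005,-0.087,0.08],"dr": [0,0,0],"claw": 0},
  {"slide": [-0.005,-0.087,0.16],"dr": [0,0,0],"claw": 0},
  {"slide": [-0.005,-0.087,0.2],"dr": [0,0,0],"claw": 0},
  {"slide": [-0.005,-0.087,0.2],"dr": [0,0,0],"claw": 0},
])

```text
clock: 7.6
position: [0.4676, 0.3413, 0.1155]
eef_rot: [0.999, 0.05, -0.003, 0.001]
ft_force: [0.7, -0.9, 0.6]
opening: -0.0002
grip_force: 0.0
```

```bash
python3 go.py .468 .344 .07 .1
python3 - <<'E'
from h import *
w=camera("wrist"); m=camera_model("wrist"); 
p=get_obs()["position"]; print("tip proj at z=.06", proj(m,[[p[0],p[1],.06],[.468,.344,.06]]), "tip",proj(m,[[p[0],p[1],p[2]-.008]]))
print([(round(x["conf"],2),np.array(x["extent"])*[560,420,560,420]) for x in spot_in("wrist","start_top")])
b=camera("side")[230:310,170:250]
cv2.imwrite("pics/v5.png",np.hstack([w,cv2.resize(cv2.copyMakeBorder(b,0,60,0,0,0),(240,420))]))
E
```

```text
t 7.6 pos [0.4676 0.3413 0.1155] F [ 0.7 -0.9  0.6] open -0.0002
yaw 0.10060838143990512
slide [ 0.0015 -0.0046  0.0758]
dr [0.0025 0.005  0.0006]
tip proj at z=.06 [[281.57632223 230.47596541]
 [277.99278522 231.19494647]] tip [[281.37017127 266.13886077]]
[(0.92, array([250.32 , 209.286, 308.112, 262.416]))]
```

View pics/v5.png

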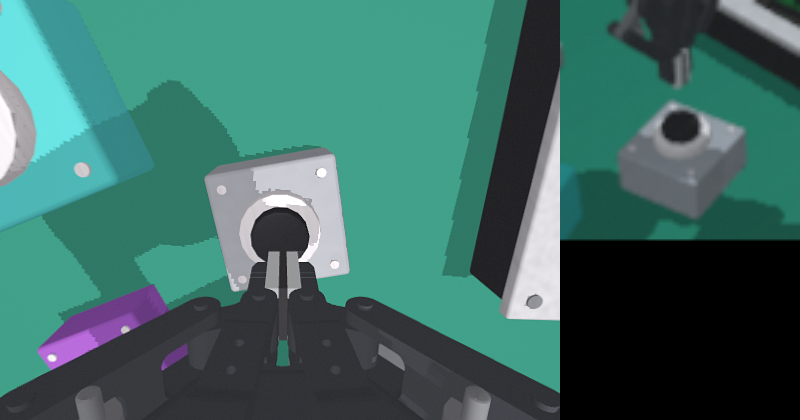

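Call:
play_rows([
  {"slide": [-0.003,0.001,0.035],"dr": [0,0,0],"claw": 0},
  {"slide": [-0.003,0.001,0.06],"dr": [0,0,0],"claw": 0},
  {"slide": [-0.003,0.001,0.075],"dr": [0,0,0],"claw": 0},
  {"slide": [-0.003,0.001,0.075],"dr": [0,0,0],"claw": 0},
  {"slide": [-0.003,0.001,0.075],"dr": [0,0,0],"claw": 0},
])

```text
clock: 8.25
position: [0.468, 0.3413, 0.0751]
eef_rot: [0.999, 0.05, 0.0, -0.0]
ft_force: [-0.6, -0.5, 0.6]
opening: -0.0001
grip_force: 0.2
```

Call:
play_rows([
  {"slide": [0,0,0.003],"dr": [0,0,0],"claw": 0},
  {"slide": [0,0,0.006],"dr": [0,0,0],"claw": 0},
  {"slide": [0,0,0.008],"dr": [0,0,0],"claw": 0},
  {"slide": [0,0,0.008],"dr": [0,0,0],"claw": 0},
])

```text
clock: 8.65
position: [0.4681, 0.3414, 0.0699]
eef_rot: [0.999, 0.05, 0.001, -0.0]
ft_force: [2.8, 1.1, 4.3]
opening: -0.0001
grip_force: 2.1
```

Call:
play_rows([
  {"slide": [0,0,0.003],"dr": [0,0,0],"claw": 0},
  {"slide": [0,0,0.003],"dr": [0,0,0],"claw": 0},
])

```text
clock: 8.85
position: [0.4682, 0.3414, 0.0689]
eef_rot: [0.999, 0.05, 0.001, -0.0]
ft_force: [-0.2, -0.2, 13.0]
opening: 0.0002
grip_force: 6.4
```

Call:
play_rows([
  {"slide": [0,0,0.003],"dr": [0,0,0],"claw": 0},
  {"slide": [0,0,0.003],"dr": [0,0,0],"claw": 0},
])

```text
clock: 9.05
position: [0.4683, 0.3415, 0.0686]
eef_rot: [0.999, 0.05, 0.001, -0.0]
ft_force: [-7.2, -5.8, 28.9]
opening: 0.0001
grip_force: 14.6
```

Call:
play_rows([
  {"slide": [0,0,-0.008],"dr": [0,0,0],"claw": 0},
  {"slide": [0,0,-0.008],"dr": [0,0,0],"claw": 0},
])

```text
clock: 9.25
position: [0.468, 0.3413, 0.0715]
eef_rot: [0.999, 0.05, 0.0, -0.0]
ft_force: [1.7, 1.2, 3.1]
opening: -0.0001
grip_force: 1.7
```

Call:
play_rows([
  {"slide": [0,0,-0.005],"dr": [0,0,0],"claw": 0},
  {"slide": [0,0,-0.005],"dr": [0,0,0],"claw": 0},
])

```text
clock: 9.45
position: [0.4676, 0.3411, 0.0737]
eef_rot: [0.999, 0.05, -0.0, 0.0]
ft_force: [0.9, 0.9, 2.5]
opening: 0.0001
grip_force: 1.0
```

Call:
play_rows([
  {"slide": [0,0,-0.004],"dr": [0,0,0],"claw": 0},
  {"slide": [0,0,-0.004],"dr": [0,0,0],"claw": 0},
])

```text
clock: 9.65
position: [0.4676, 0.3411, 0.0759]
eef_rot: [0.999, 0.05, -0.0, 0.0]
ft_force: [1.1, 0.6, 0.6]
opening: -0.0001
grip_force: 0.0
```

Call:
play_rows([
  {"slide": [0,0,-0.08],"dr": [0,0,0],"claw": 0},
  {"slide": [0,0,-0.16],"dr": [0,0,0],"claw": 0},
  {"slide": [0,0,-0.24],"dr": [0,0,0],"claw": 0},
  {"slide": [0,0,-0.24],"dr": [0,0,0],"claw": 0},
  {"slide": [0,0,-0.24],"dr": [0,0,0],"claw": 0},
])

```text
clock: 10.15
position: [0.4679, 0.3413, 0.2208]
eef_rot: [0.999, 0.05, 0.001, -0.0]
ft_force: [0.1, 0.1, -0.3]
opening: 0.0001
grip_force: 0.0
```

```bash
python3 go.py; python3 cam.py
python3 - <<'E'
from h import *
a=camera("top"); b=cv2.imread("pics/top2.png"); print("diff fixture",np.abs(a[145:245,290:320].astype(int)-b[145:245,290:320]).mean())
cv2.imwrite("pics/v6.png",cv2.resize(np.hstack([a[140:300,170:360],cv2.imread("pics/side_now.png")[150:310,170:360]]),None,fx=2,fy=2))
E
```

```text
t 10.15 pos [0.4679 0.3413 0.2208] F [ 0.1  0.1 -0.3] open 0.0001
yaw 0.09974856209569695
[(0.59, array([238., 175., 287., 211.])), (0.22, array([237., 220., 264., 239.]))]
78.1 0.055 [0.4957 0.0264]
77.9 0.06 [0.4958 0.0256]
77.4 0.065 [0.4958 0.0248]
76.8 0.05 [0.4957 0.0273]
diff fixture 14.506777777777778
```

View pics/v6.png

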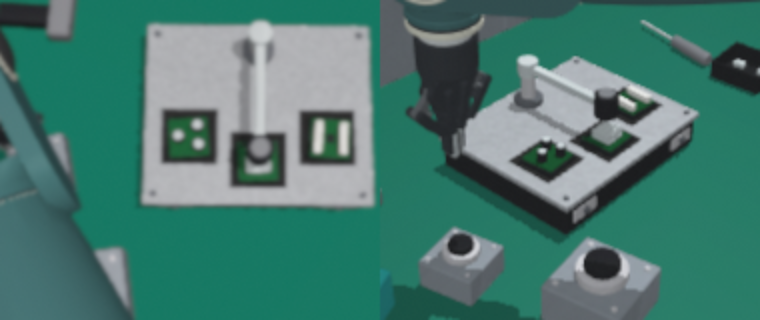

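The last picture shows the camera (260,148) still over the heatsink, the boards where they were, the button up again and the gripper clear. I'm handing in now.

```bash
python3 -c "
from cell import *
print(close_job())"
```

```text
the job is handed in; nothing more can be done
None
```

The camera stands over the heatsink (about 1 mm off sideways by my measurement). After that, the small grey start box's button was pressed to its stop and let go, and the robot finished clear; the job is handed in, with no verdict returned.

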